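# Stop the granite comparator stand rocking with a wedge

### The job

The granite comparator stand on the lab bench rocks because one foot is screwed in too far. Press down on that corner to feel it rock, let it come back, then push the wooden wedge along the bench, thin end first, under that foot until it is snug and the stand no longer rocks. Nothing is to be picked up, the stand stays in its place and the other things are left alone; finish while still pressing firmly down with the fingertips on that corner, the stand staying level.

Things in the scene. Friction and masses are not known exactly. Their poses are not given: they have to be found in the camera images.
- plate: comparator stand, 6 kg: grey granite slab 180 (x) x 240 (y) x 50 mm on four feet, underside 22, top 72 mm above the bench; steel column with dial gauge, 195 mm high, in its -x +y corner. Origin: below the slab's centre at bench level, z up. Stands level on three feet; the foot under the +x -y corner is short. 2 to 4 N down there tips it 0.04 to 0.1 rad until that foot lands; let go, it falls back.
- loose_corner (a point): the point on the slab's top face directly above the loose foot, 25 mm in from both edges of the corner; x +65, y -95, z 72 mm in the stand's frame. The place to press.
- loose_foot (a point): point at bench level below the centre of the loose foot (a rubber dome 20 mm across) when the stand is level: x +65, y -95, z 0 mm in the stand's frame. The foot's underside is an unknown 5 to 10 mm above it.
- wedge: loose wooden wedge, 70 g, flat on the bench off the stand's -y side: 130 mm long (x), 60 mm wide (y), 2 mm high at the thin end (+x, roughly towards the loose foot), rising evenly to 20 mm at the upright thick end (-x). Origin: centre of underside, z up. The foot meets its slope 20 to 60 mm behind the thin end; sliding takes under 1 N, and jams with a steep rise under the foot.
- stub: a stepped steel test piece 55 mm high, 36 mm across, off the stand's -y side, on the robot's side of the wedge; leave alone. Origin: centre of its underside.
- collar: a steel ring 60 mm across, 36 mm high, off the stand's +y side; leave alone. Origin: centre of its underside.
- slug: a plain steel cylinder 28 mm across, 30 mm high, beyond the stand's +x side; leave alone. Origin: centre of its underside.
Mind the look-alikes: they are no part of the job. Of the things that look like the wedge, the smallest one is meant.

How it is judged:
On the way, in this order (a step that is already met when the one before it is completed fails the run):
1. the fingers press the loose corner and the stand rocks onto its loose foot (contact force between the fingers and plate above 1 N and angle between plate's own z axis and vertical above 0.025 rad and horizontal distance between the grasp point and loose_corner below 0.06 m), for 0.1 s.
2. the stand is let back level and untouched (contact force between the fingers and plate below 0.1 N and angle between plate's own z axis and vertical below 0.015 rad), for 0.1 s.
3. the wedge lies under the loose foot (y of loose_foot in the frame of wedge between -0.028 and 0.028 m and x of loose_foot in the frame of wedge between -0.06 and 0.06 m), for 0.2 s.
At the end, for the whole second after the job is handed in: Fingertips press the loose corner (within 60 mm) with over 4 N; the stand is level within 0.015 rad, still, within 20 mm of its place; its loose foot is on the wedge, which bears over 1 N and is not touched by the fingers; other things within 30 mm of their places (all of step 3 and contact force between the fingers and plate above 4 N and horizontal distance between the grasp point and loose_corner below 0.06 m and angle between plate's own z axis and vertical below 0.015 rad and contact force between wedge and plate above 1 N and linear speed of plate below 0.01 m/s and distance of plate from where it was at the start of the episode below 0.02 m and contact force between the fingers and wedge below 0.1 N and distance of each of stub, collar, slug from where it was at the start of the episode below 0.03 m); the arm keeps its last pose, push and grip.
It fails at once if the wedge is lifted off the bench or stood on edge (height (world z) of wedge above 0.012 m or angle between wedge's own z axis and vertical above 0.3 rad).
It fails at once if the stand is lifted, tipped over or shoved away (height (world z) of plate above 0.015 m or angle between plate's own z axis and vertical above 0.2 rad or distance of plate from where it was at the start of the episode above 0.03 m).
It fails at once if another thing is knocked away or picked up (distance of any of stub, collar, slug from where it was at the start of the episode above 0.03 m).
It also fails if it takes over 58 s, if anything falls off the work surface, if the arm or the gripper's body presses on something with over 40 N, if the wrist force passes 120 N, or if a joint passes its speed limit or range.

### The arm

A 6-joint arm with a two-finger parallel gripper is mounted at the origin on the work surface. World frame = base frame: x ahead of the robot, y to its left, z up, the work surface at z = 0. Lengths are in m, angles in rad, forces in N, time in s.
With the tool pointing down it reaches from about 0.35 to 0.875 m from the base axis. Payload 4.2 kg.
Tool frame: the origin (TCP) lies midway between the tips of the shut fingers; the grasp point (between the pads) lies ctrl.grip_point_offset behind it (ctrl.grip_point_offset is the distance from the TCP to the grasp point, in m); z points along the fingers, y is the line along which they close (so a half turn about z gives the same grasp; the last joint's range is limited). The gripper opens to 87 mm and grips with 3 to 60 N. Pads are 19 mm wide; open, the fingers measure 117 mm over their backs; the gripper's body (75 mm by 190 mm) begins 51 mm behind the grasp point.
Start: joints at [-0.999, 0.385, 0.008, 0, -1.194, -0.259], TCP at [0.192, -0.595, 0.223] pointing down, gripper open.
Joint ranges: [-3.14, 3.14], [-1.21, 2.06], [-1.07, 1.41], [-3.16, 2.05], [-2.99, -0.16], [-3.1, 3.1]. Speed limits (rad/s): [2.79, 2.79, 3.14, 3.14, 3.14, 3.14].

### API

Orientations are given as a unit quaternion [w, x, y, z].
In Python, from cell import ctrl gives the robot as it stands. The module is installed in compiled form; this text tells all that it offers.
- The arm moves only by the shell command python3 -m creep 'ROWS' [FORCE]. ROWS is JSON, a list of rows, each an object of numbers: "jaw": the gripper command: -1 is fully open, 1 is shut, values between are in proportion; "x", "y", "z": the shift along the tool's x, y, z in cm; "ax", "ay", "az": the turn, a rotation vector about the tool's x, y, z in degrees. A call has 1 to 8 rows; each row is the pose to reach, as a shift and turn from the pose commanded when the call began, along the tool's axes at that moment; what a row does not reach only later rows make up. A row lasts 1/10 s, in which the tool goes at most 50 mm and 8.59 degrees, less where a joint would pass 70% of its speed; a pose out of reach is approached as far as the arm can. A call with a gripper value outside its range is refused whole. The fingers move at their own pace and stop on an object; FORCE is the grip in N (left out, the last holds). Time passes only in rows, so rows that repeat a pose let the fingers close. It gives the time, the measured TCP pose, the force, the opening and the grip force at its end, in the units of the state.
- ctrl.read_state(): the state, without advancing time (a new reading comes with each control period).
- ctrl.camera(name): name is "scene" or "top"; returns the picture (384x512x3 uint8, red, green, blue); there is no depth.
- ctrl.calibration(name): a dict with "fx", "fy", "cx", "cy" (pixels), "world_to_cam" (4x4, takes a point from world to camera coordinates). Camera axes: x right, y down, z forward; pixel columns grow to the right and rows downward; lengths in m; the calibration is good to about 2 mm. A picture is of the moment at which its call begins. calibration takes no time and is no camera call.
- ctrl.hand_in(): hands the job in; it is judged then, once.
The state is a dict: "clock": time; "qpos": joint angles; "joint_vel": joint speeds; "joint_torque": joint torques, N m; "tcp_pos": TCP position; "orientation": TCP orientation; "force": force on the tool from outside, world axes, zero at the start; "wrist_torque": the same for the moment, N m; "gripper_width": finger opening in m; "gripper_force": force on a finger pad.
Only numpy, scipy, OpenCV 4.12 (cv2) and the standard library are available. Lean on these libraries where they do the work, as an engineer would, in place of code of your own. Each camera call takes 0.05 s, during which the arm holds its last target. There are 200 camera calls.

## Working session

There is one attempt and no reset: what is moved stays moved. The work goes in short steps, Python scripts to look and compute and a shell command to move; the robot and the scene stay as the last step left them, time stands still between calls to the robot, and variables do not carry over. Pictures are saved under pics/ and viewed, at most 10 in all, crops included, and the job is handed in when it is done.

```bash
mkdir -p pics; python3 - <<'E'
from cell import ctrl
import cv2,numpy as np
for n in("scene","top"):
    im=ctrl.camera(n); cv2.imwrite(f"pics/{n}0.png",im[:,:,::-1])
    c=ctrl.calibration(n); print(n,c["fx"],c["cx"],c["cy"],np.round(c["world_to_cam"],4).tolist())
s=ctrl.read_state(); print(s["clock"],s["tcp_pos"],s["orientation"],s["gripper_width"],s["force"],ctrl.grip_point_offset)
E
```

```text
scene 409.09982983227025 259.53986624891184 188.95036187629324 [[-0.4684, 0.8833, -0.0195, 0.2189], [0.6517, 0.3305, -0.6827, -0.291], [-0.5966, -0.3325, -0.7304, 1.2542], [0.0, 0.0, 0.0, 1.0]]
top 476.70784913526285 259.7462321606244 189.91999975878494 [[-0.01, -0.9999, -0.0015, 0.03], [-0.9952, 0.0101, -0.0969, 0.5183], [0.0969, 0.0006, -0.9953, 1.0743], [0.0, 0.0, 0.0, 1.0]]
0.1 [ 0.1922008  -0.59415748  0.22157024] [-1.80869803e-04 -1.55699318e-01  9.87804021e-01  9.51671562e-04] 0.08691741857707051 [-0.83425054  0.19299601 -0.56813556] 0.0187
```

View pics/scene0.png

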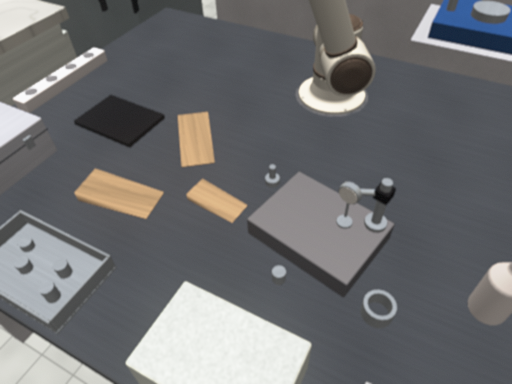

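View pics/top0.png

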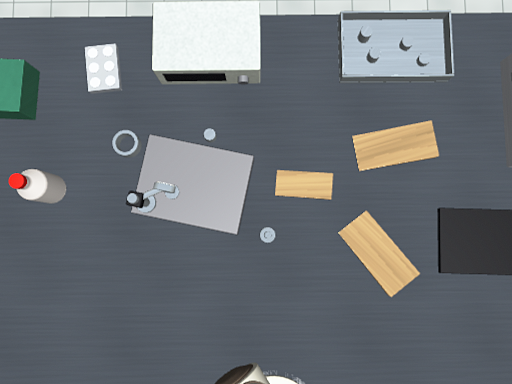

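The three wooden pieces in the top view are at (304,185), (396,146) and (379,254). The one at (304,185) is the smallest, and it lies just off the stand's -y side, so it fits the description. I'll confirm it in a crop and measure.

```bash
cat > h.py <<'E'
import cv2,numpy as np
from cell import ctrl
def cal(n):
    c=ctrl.calibration(n); return np.array([[c["fx"],0,c["cx"]],[0,c["fy"],c["cy"]],[0,0,1]]),np.array(c["world_to_cam"])
def ray(n,px,z):
    K,T=cal(n); R,t=T[:3,:3],T[:3,3]; C=-R.T@t
    p=np.atleast_2d(px).astype(float); d=(R.T@np.linalg.inv(K)@np.c_[p,np.ones(len(p))].T).T
    return C+d*((np.broadcast_to(z,len(p))-C[2])/d[:,2])[:,None]
def proj(n,P):
    K,T=cal(n); q=(np.c_[np.atleast_2d(P),np.ones(len(np.atleast_2d(P)))]@T.T)[:,:3]@K.T; return q[:,:2]/q[:,2:]
def wood(im):
    h=cv2.cvtColor(im,cv2.COLOR_RGB2HSV); m=cv2.inRange(h,(8,70,90),(25,255,255))
    m=cv2.morphologyEx(m,cv2.MORPH_OPEN,np.ones((3,3)))
    return [c for c in cv2.findContours(m,cv2.RETR_EXTERNAL,cv2.CHAIN_APPROX_NONE)[0] if cv2.contourArea(c)>300]
def quad(c):
    c=cv2.convexHull(c)
    for e in np.arange(1,20,.5):
        a=cv2.approxPolyDP(c,e,True)
        if len(a)<=4: break
    return a[:,0]
E
python3 - <<'E'
from h import *
for n in("scene","top"):
    im=cv2.imread(f"pics/{n}0.png")[:,:,::-1].copy()
    for c in wood(im):
        q=quad(c); print(n,cv2.contourArea(c),q.tolist(),np.round(ray(n,q,.01)[:,:2],3).tolist())
im=cv2.imread("pics/top0.png"); h=cv2.cvtColor(im,cv2.COLOR_BGR2HSV)
print("slab px",im[180,215],h[180,215],"bench",im[260,180],im[150,270])
d=cv2.absdiff(im,np.full_like(im,im[180,215]));
m=(cv2.inRange(d,(0,0,0),(14,14,14))); m=cv2.morphologyEx(m,cv2.MORPH_OPEN,np.ones((5,5)))
c=[c for c in cv2.findContours(m,0,1)[0] if 3000<cv2.contourArea(c)<20000]
for k in c:
    q=quad(k); P=ray("top",q,.072); print("slab",q.tolist(),np.round(P[:,:2],4).tolist(),np.round(np.linalg.norm(P-np.roll(P,-1,0),axis=1),3))
a=cv2.resize(im[155:245,225:345],None,fx=5,fy=5,interpolation=cv2.INTER_CUBIC)
s=cv2.imread("pics/scene0.png"); b=cv2.resize(s[150:250,180:300],(600,500),interpolation=cv2.INTER_CUBIC)
cv2.imwrite("pics/c1.png",cv2.resize(np.hstack([cv2.resize(a,(600,450)),cv2.resize(b,(540,450))]),(800,316)))
E
```

```text
scene 1247.5 [[187, 193], [203, 179], [245, 207], [229, 221]] [[0.549, -0.151], [0.492, -0.143], [0.524, -0.007], [0.576, -0.019]]
scene 2439.5 [[75, 191], [98, 169], [162, 194], [144, 218]] [[0.665, -0.396], [0.583, -0.4], [0.578, -0.203], [0.656, -0.194]]
scene 1589.5 [[207, 112], [213, 162], [182, 166], [178, 115]] [[0.258, -0.283], [0.43, -0.154], [0.478, -0.216], [0.308, -0.351]]
top 3000.0 [[364, 212], [418, 272], [392, 295], [340, 235]] [[0.466, -0.217], [0.327, -0.337], [0.275, -0.275], [0.413, -0.16]]
top 1396.5 [[277, 170], [332, 173], [330, 199], [275, 195]] [[0.567, -0.016], [0.558, -0.145], [0.497, -0.139], [0.508, -0.011]]
top 2843.5 [[431, 121], [437, 156], [359, 170], [353, 136]] [[0.68, -0.383], [0.596, -0.393], [0.565, -0.209], [0.646, -0.197]]
slab px [185 179 179] [120   8 185] bench [100  91  84] [97 89 82]
slab [[150, 137], [251, 156], [235, 230], [152, 215]] [[0.6352, 0.2686], [0.59, 0.0434], [0.4264, 0.0798], [0.4611, 0.262]] [0.23  0.168 0.185 0.174]
```

View pics/c1.png

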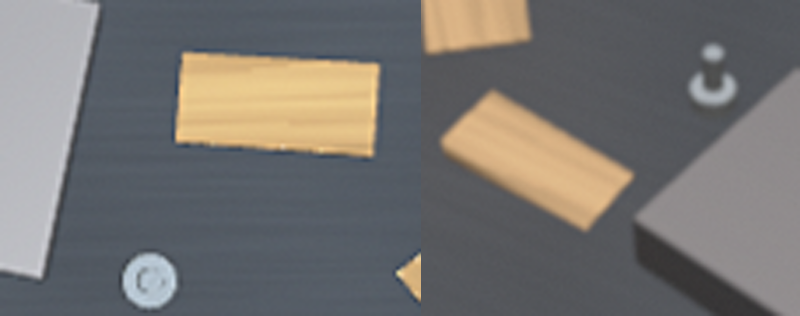

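The crop shows the wedge alone, with its thin end on the left facing the stand and its thick end on the right (world -y). The loose corner is at about (253,156) in the top view, and the stub is at (268,235), clear of the wedge's path.

```bash
python3 - <<'E'
from h import *
im=cv2.imread("pics/top0.png"); g=cv2.GaussianBlur(cv2.cvtColor(im,cv2.COLOR_BGR2GRAY),(3,3),0)
sub=np.zeros_like(g); sub[125:245,120:262]=g[125:245,120:262]
m=(sub>135).astype(np.uint8); m=cv2.morphologyEx(m,cv2.MORPH_OPEN,np.ones((9,9)))
k=max(cv2.findContours(m,0,1)[0],key=cv2.contourArea)
pts=k[:,0].astype(float)
P=ray("top",pts,.072)[:,:2]
# fit lines to the +x edge and -y edge
q=quad(k); Q=ray("top",q,.072)[:,:2]; print(q.tolist(),np.round(Q,4).tolist(),np.linalg.norm(Q-np.roll(Q,-1,0),axis=1).round(3))
r=cv2.minAreaRect(P.astype(np.float32)*1000); print(r)
i=np.argmin(Q[:,1]-Q[:,0]*.3)
# robust: loose corner c=argmax(x-y), other two neighbours
A=Q[np.argmax(Q[:,0]-Q[:,1])]; B=Q[np.argmin(Q[:,0]+Q[:,1])]; D=Q[np.argmax(Q[:,0]+Q[:,1])]
yax=(D-A)/np.linalg.norm(D-A); xax=(A-B)/np.linalg.norm(A-B); print("yaw",np.degrees(np.arctan2(-yax[0],yax[1])),np.degrees(np.arctan2(xax[1],xax[0])))
yaw=np.mean([np.arctan2(-yax[0],yax[1]),np.arctan2(xax[1],xax[0])]); u=np.array([np.cos(yaw),np.sin(yaw)]); v=np.array([-u[1],u[0]])
L=A-.025*u+.025*v; print("loose",L)
w=min(wood(im[:,:,::-1].copy()),key=cv2.contourArea); q=quad(w).astype(float)
th=ray("top",q[[0,3]],.002)[:,:2]; tk=ray("top",q[[1,2]],.02)[:,:2]
a,b=th.mean(0),tk.mean(0); d=(a-b)/np.linalg.norm(a-b); print("thin",a,"thick",b,np.linalg.norm(a-b),"dir deg",np.degrees(np.arctan2(d[1],d[0])))
t=L-b; print("to foot: along",t@d,"lat",t@[-d[1],d[0]], "bearing",np.degrees(np.arctan2(t[1],t[0])))
for n,p in(("stub",(268,236)),("slug",(209,134))): print(n,ray("top",p,.02)[0,:2])
E
```

```text
[[149, 136], [251, 156], [236, 232], [147, 214]] [[0.6375, 0.2708], [0.59, 0.0434], [0.422, 0.0776], [0.4634, 0.2731]] [0.232 0.171 0.2   0.174]
((529.7578125, 173.67498779296875), (237.04891967773438, 176.79705810546875), 77.66107177734375)
yaw -11.803935356331646 -11.514446742815764
loose [0.57057865 0.07295814]
thin [ 0.53813167 -0.0137471 ] thick [ 0.52664332 -0.14054863] 0.12732089960368834 dir deg 84.82307484270383
to foot: along 0.21660019162643251 lat -0.024491072990634133 bearing 78.37201640321747
stub [0.4126313 0.0068793]
slug [0.65204    0.14242024]
```

```bash
cat > d.py <<'E'
import sys; from h import *
from scipy.spatial.transform import Rotation as R
def go(x,y,z,yd=None):
    s=ctrl.read_state(); o=np.array(s["orientation"]); r=R.from_quat(o[[1,2,3,0]])
    ty=r.as_matrix()[:,1]; cur=np.degrees(np.arctan2(ty[1],ty[0]))
    yd=cur if yd is None else yd
    c,sn=np.cos(np.radians(yd)),np.sin(np.radians(yd))
    G=R.from_matrix(np.array([[-sn*-1*-1,c,0],[0,0,0],[0,0,0]]) if 0 else np.column_stack([np.cross([c,sn,0],[0,0,-1]),[c,sn,0],[0,0,-1]]))
    d=r.inv().apply(np.array([x,y,z])-s["tcp_pos"])*100; a=np.degrees((r.inv()*G).as_rotvec())
    print("t",s["clock"],"tcp",np.round(s["tcp_pos"],4),"yawy",round(cur,1),"F",np.round(s["force"],2),"w",round(s["gripper_width"],3)); print("row xyz",d.round(2),"a",a.round(1))
if __name__=="__main__": go(*map(float,sys.argv[1:]))
E
python3 d.py .573 .068 .12 164.4
python3 -m creep '[{"jaw":1,"x":-56.6,"y":51.3,"z":10,"az":-56.5},{"jaw":1,"x":-56.6,"y":51.3,"z":10,"az":-56.5},{"jaw":1,"x":-56.6,"y":51.3,"z":10,"az":-56.5},{"jaw":1,"x":-56.6,"y":51.3,"z":10,"az":-56.5},{"jaw":1,"x":-56.6,"y":51.3,"z":10,"az":-56.5},{"jaw":1,"x":-56.6,"y":51.3,"z":10,"az":-56.5},{"jaw":1,"x":-56.6,"y":51.3,"z":10,"az":-56.5},{"jaw":1,"x":-56.6,"y":51.3,"z":10,"az":-56.5}]' 20
python3 d.py .573 .068 .12 164.4
```

```text
t 0.1 tcp [ 0.1922 -0.5942  0.2216] yawy 107.9 F [-0.83  0.19 -0.57] w 0.087
row xyz [-56.6   51.27  10.25] a [  0.1   0.1 -56.5]
t 0.1 tcp [ 0.1922 -0.5942  0.2216] yawy 107.9 F [-0.83  0.19 -0.57] w 0.087
row xyz [-56.6   51.27  10.25] a [  0.1   0.1 -56.5]$[0]: bad value
```

```bash
python3 -m creep '[{"jaw":1,"x":-40,"y":36,"z":4,"ax":0,"ay":0,"az":-56},{"jaw":1,"x":-40,"y":36,"z":4,"ax":0,"ay":0,"az":-56},{"jaw":1,"x":-40,"y":36,"z":4,"ax":0,"ay":0,"az":-56},{"jaw":1,"x":-40,"y":36,"z":4,"ax":0,"ay":0,"az":-56},{"jaw":1,"x":-40,"y":36,"z":4,"ax":0,"ay":0,"az":-56},{"jaw":1,"x":-40,"y":36,"z":4,"ax":0,"ay":0,"az":-56},{"jaw":1,"x":-40,"y":36,"z":4,"ax":0,"ay":0,"az":-56},{"jaw":1,"x":-40,"y":36,"z":4,"ax":0,"ay":0,"az":-56}]' 20
python3 d.py .573 .068 .12 164.4
```

```text
clock: 0.9
tcp_pos: [0.3927, -0.2475, 0.1927]
orientation: [0.0, -0.602, 0.799, 0.0]
force: [0.3, -1.0, -0.2]
gripper_width: 0.031
gripper_force: 0.0
t 0.9 tcp [ 0.3927 -0.2475  0.1927] yawy 164.0 F [ 0.29 -1.01 -0.19] w 0.031
row xyz [-35.3   -8.63   7.27] a [ 0.   0.  -0.4]
```

```bash
python3 -m creep '[{"jaw":1,"x":-35.3,"y":-8.6,"z":3,"ax":0,"ay":0,"az":0},{"jaw":1,"x":-35.3,"y":-8.6,"z":7.3,"ax":0,"ay":0,"az":0},{"jaw":1,"x":-35.3,"y":-8.6,"z":7.3,"ax":0,"ay":0,"az":0},{"jaw":1,"x":-35.3,"y":-8.6,"z":7.3,"ax":0,"ay":0,"az":0},{"jaw":1,"x":-35.3,"y":-8.6,"z":7.3,"ax":0,"ay":0,"az":0},{"jaw":1,"x":-35.3,"y":-8.6,"z":7.3,"ax":0,"ay":0,"az":0},{"jaw":1,"x":-35.3,"y":-8.6,"z":7.3,"ax":0,"ay":0,"az":0},{"jaw":1,"x":-35.3,"y":-8.6,"z":7.3,"ax":0,"ay":0,"az":0}]'
python3 -m creep '[{"jaw":1,"x":0,"y":0,"z":0,"ax":0,"ay":0,"az":0},{"jaw":1,"x":0,"y":0,"z":0,"ax":0,"ay":0,"az":0}]'
python3 d.py .573 .068 .08 164.4
```

```text
clock: 1.7
tcp_pos: [0.5738, 0.0692, 0.1182]
orientation: [-0.001, -0.603, 0.798, 0.0]
force: [-0.3, -0.6, 0.4]
gripper_width: 0.0004
gripper_force: 0.0
clock: 1.9
tcp_pos: [0.5721, 0.0656, 0.1193]
orientation: [-0.001, -0.601, 0.799, 0.0]
force: [-0.6, -0.8, 0.8]
gripper_width: 0.0003
gripper_force: 0.0
t 1.9 tcp [0.5721 0.0656 0.1193] yawy 163.9 F [-0.55 -0.77  0.78] w 0.0
row xyz [-0.26 -0.03  3.93] a [ 0.1 -0.1 -0.5]
```

```bash
python3 -m creep '[{"jaw":1,"x":0,"y":0,"z":2,"ax":0,"ay":0,"az":0},{"jaw":1,"x":0,"y":0,"z":3.6,"ax":0,"ay":0,"az":0},{"jaw":1,"x":0,"y":0,"z":4.3,"ax":0,"ay":0,"az":0},{"jaw":1,"x":0,"y":0,"z":4.7,"ax":0,"ay":0,"az":0},{"jaw":1,"x":0,"y":0,"z":4.9,"ax":0,"ay":0,"az":0},{"jaw":1,"x":0,"y":0,"z":5.1,"ax":0,"ay":0,"az":0},{"jaw":1,"x":0,"y":0,"z":5.1,"ax":0,"ay":0,"az":0}]'
python3 -m creep '[{"jaw":1,"x":0,"y":0,"z":0.1,"ax":0,"ay":0,"az":0},{"jaw":1,"x":0,"y":0,"z":0.2,"ax":0,"ay":0,"az":0},{"jaw":1,"x":0,"y":0,"z":0.2,"ax":0,"ay":0,"az":0}]'
```

```text
clock: 2.6
tcp_pos: [0.5734, 0.0654, 0.0699]
orientation: [0.001, -0.601, 0.799, -0.001]
force: [0.2, -2.4, 3.1]
gripper_width: 0.0006
gripper_force: 1.7
clock: 2.9
tcp_pos: [0.5737, 0.0661, 0.0675]
orientation: [0.001, -0.601, 0.799, -0.0]
force: [1.7, -2.3, 4.0]
gripper_width: 0.0004
gripper_force: 2.0
```

```bash
python3 -m creep '[{"jaw":1,"x":0,"y":0,"z":0.1,"ax":0,"ay":0,"az":0},{"jaw":1,"x":0,"y":0,"z":0.1,"ax":0,"ay":0,"az":0}]'
python3 -m creep '[{"jaw":1,"x":0,"y":0,"z":0.15,"ax":0,"ay":0,"az":0},{"jaw":1,"x":0,"y":0,"z":0.15,"ax":0,"ay":0,"az":0}]'
python3 -c "
from h import *
cv2.imwrite('pics/scene1.png',ctrl.camera('scene')[:,:,::-1])"
```

```text
clock: 3.1
tcp_pos: [0.5734, 0.0663, 0.0661]
orientation: [0.001, -0.601, 0.799, -0.0]
force: [1.7, -1.8, 1.6]
gripper_width: 0.0
gripper_force: 1.5
clock: 3.3
tcp_pos: [0.5722, 0.0662, 0.0638]
orientation: [-0.0, -0.601, 0.799, 0.001]
force: [0.7, -1.1, 0.5]
gripper_width: 0.0003
gripper_force: 0.5
```

```bash
python3 -m creep '[{"jaw":1,"x":0,"y":0,"z":0.1,"ax":0,"ay":0,"az":0},{"jaw":1,"x":0,"y":0,"z":0.1,"ax":0,"ay":0,"az":0},{"jaw":1,"x":0,"y":0,"z":0.1,"ax":0,"ay":0,"az":0}]'
python3 - <<'E'
from h import *
a=cv2.imread('pics/scene0.png')[150:310,220:420];b=cv2.imread('pics/scene1.png')[150:310,220:420]
cv2.imwrite('pics/c2.png',cv2.resize(np.hstack([a,b]),(800,320),interpolation=cv2.INTER_CUBIC))
E
```

```text
clock: 3.65
tcp_pos: [0.572, 0.0661, 0.0633]
orientation: [-0.001, -0.601, 0.799, 0.0]
force: [-0.9, -0.1, 4.4]
gripper_width: 0.001
gripper_force: 2.2
```

View pics/c2.png

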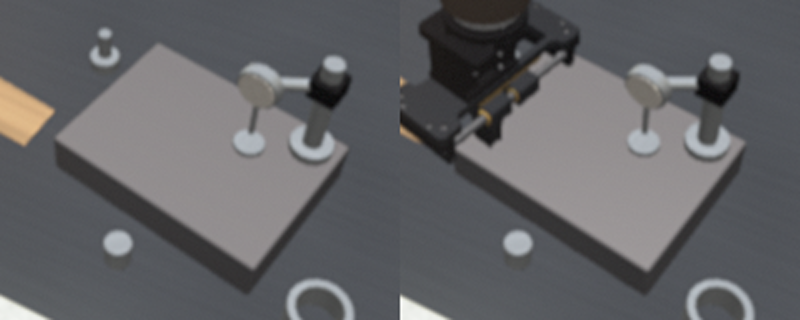

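The stand rocked: its corner sank by about 8.5 mm and the slab face shows tilted in the right-hand crop. Next I lift off and move behind the wedge's thick end.

```bash
python3 -m creep '[{"jaw":1,"x":0,"y":0,"z":-0.5,"ax":0,"ay":0,"az":0},{"jaw":1,"x":0,"y":0,"z":-1,"ax":0,"ay":0,"az":0},{"jaw":1,"x":0,"y":0,"z":-2,"ax":0,"ay":0,"az":0},{"jaw":1,"x":0,"y":0,"z":-4,"ax":0,"ay":0,"az":0},{"jaw":1,"x":0,"y":0,"z":-6,"ax":0,"ay":0,"az":0},{"jaw":0.42,"x":0,"y":0,"z":-6,"ax":0,"ay":0,"az":0},{"jaw":0.42,"x":0,"y":0,"z":-6,"ax":0,"ay":0,"az":0}]'
python3 d.py .507 -.168 .12 164.4
```

```text
clock: 4.35
tcp_pos: [0.5727, 0.066, 0.1239]
orientation: [0.001, -0.601, 0.799, 0.0]
force: [-0.4, -0.2, -0.4]
gripper_width: 0.0097
gripper_force: 0.0
t 4.35 tcp [0.5727 0.066  0.1239] yawy 163.9 F [-0.44 -0.16 -0.36] w 0.01
row xyz [24.3  -0.18  0.36] a [-0.   0.1 -0.5]
```

```bash
python3 -m creep '[{"jaw":0.42,"x":24.3,"y":-0.2,"z":0,"ax":0,"ay":0,"az":0},{"jaw":0.42,"x":24.3,"y":-0.2,"z":0,"ax":0,"ay":0,"az":0},{"jaw":0.42,"x":24.3,"y":-0.2,"z":0,"ax":0,"ay":0,"az":0},{"jaw":0.42,"x":24.3,"y":-0.2,"z":0,"ax":0,"ay":0,"az":0},{"jaw":0.42,"x":24.3,"y":-0.2,"z":0,"ax":0,"ay":0,"az":0},{"jaw":0.42,"x":24.3,"y":-0.2,"z":0,"ax":0,"ay":0,"az":-0.5},{"jaw":0.42,"x":24.3,"y":-0.2,"z":0,"ax":0,"ay":0,"az":-0.5}]'
python3 d.py .507 -.168 .008 164.4
python3 - <<'E'
from h import *
im=ctrl.camera("scene"); cv2.imwrite("pics/scene2.png",im[:,:,::-1])
im=ctrl.camera("top"); cv2.imwrite("pics/top2.png",im[:,:,::-1])
E
```

```text
clock: 5.05
tcp_pos: [0.5063, -0.1691, 0.1225]
orientation: [-0.001, -0.604, 0.797, 0.001]
force: [-0.2, 0.4, 0.2]
gripper_width: 0.0252
gripper_force: 0.0
t 5.05 tcp [ 0.5063 -0.1691  0.1225] yawy 164.3 F [-0.2   0.41  0.22] w 0.025
row xyz [-0.12 -0.06 11.45] a [ 0.1 -0.  -0.1]
```

View pics/scene2.png

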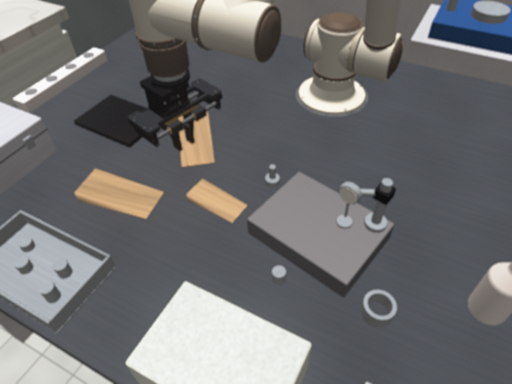

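The picture shows the stand level again and unmoved, the wedge still at (216,200), and the fingers over the bench behind its thick end. I'll descend and push.

```bash
python3 -m creep '[{"jaw":0.42,"x":0,"y":0,"z":5,"ax":0,"ay":0,"az":0},{"jaw":0.42,"x":0,"y":0,"z":9,"ax":0,"ay":0,"az":0},{"jaw":0.42,"x":0,"y":0,"z":10.5,"ax":0,"ay":0,"az":0},{"jaw":0.42,"x":0,"y":0,"z":11.3,"ax":0,"ay":0,"az":0},{"jaw":0.42,"x":0,"y":0,"z":11.3,"ax":0,"ay":0,"az":0}]'
python3 -m creep '[{"jaw":0.42,"x":-1,"y":0,"z":0,"ax":0,"ay":0,"az":0},{"jaw":0.42,"x":-2,"y":0,"z":0,"ax":0,"ay":0,"az":0},{"jaw":0.42,"x":-3,"y":0,"z":0,"ax":0,"ay":0,"az":0},{"jaw":0.42,"x":-4,"y":0,"z":0,"ax":0,"ay":0,"az":0},{"jaw":0.42,"x":-5,"y":0,"z":0,"ax":0,"ay":0,"az":0},{"jaw":0.42,"x":-5,"y":0,"z":0,"ax":0,"ay":0,"az":0}]'
cat > w.py <<'E'
from h import *
L=np.array([.573,.068])
im=ctrl.camera("scene"); s=ctrl.read_state()
w=min(wood(im),key=cv2.contourArea)
# near/left-hand wedge: pick the contour nearest the expected place
q=quad(w); print("quad",q.tolist())
P=ray("scene",q,.01); print(np.round(P[:,:2],3).tolist()); print(s["clock"],s["tcp_pos"].round(4),s["force"].round(2))
cv2.imwrite(__import__("sys").argv[1],im[:,:,::-1])
E
python3 w.py pics/scene3.png
```

```text
clock: 5.65
tcp_pos: [0.5073, -0.1672, 0.0095]
orientation: [-0.001, -0.605, 0.796, 0.001]
force: [-0.3, 0.2, -0.3]
gripper_width: 0.0253
gripper_force: 0.0
clock: 6.25
tcp_pos: [0.5216, -0.1186, 0.0107]
orientation: [0.001, -0.606, 0.796, -0.0]
force: [0.2, -0.1, 0.3]
gripper_width: 0.0255
gripper_force: 0.0
quad [[212, 186], [249, 214], [237, 234], [196, 205]]
[[0.502, -0.111], [0.538, 0.011], [0.599, 0.015], [0.57, -0.111]]
6.3 [ 0.5212 -0.1192  0.0106] [ 0.21  0.37 -0.69]
```

View pics/scene3.png

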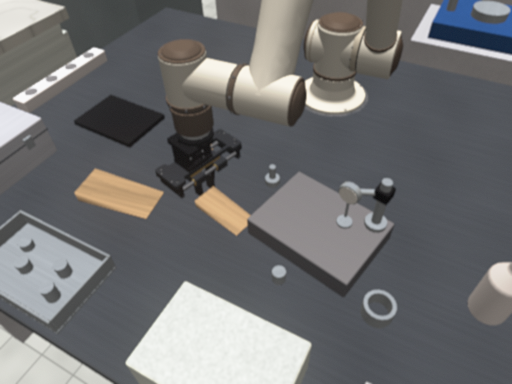

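The wedge now points at about 75°, with its thin end near (243,224), aligned with the loose corner. The foot is roughly 9 mm off its axis, which is acceptable. I'll keep pushing straight.

```bash
python3 -m creep '[{"jaw":0.42,"x":-1,"y":0,"z":0,"ax":0,"ay":0,"az":0},{"jaw":0.42,"x":-2,"y":0,"z":0,"ax":0,"ay":0,"az":0},{"jaw":0.42,"x":-3,"y":0,"z":0,"ax":0,"ay":0,"az":0},{"jaw":0.42,"x":-4,"y":0,"z":0,"ax":0,"ay":0,"az":0},{"jaw":0.42,"x":-5,"y":0,"z":0,"ax":0,"ay":0,"az":0},{"jaw":0.42,"x":-6,"y":0,"z":0,"ax":0,"ay":0,"az":0},{"jaw":0.42,"x":-7,"y":0,"z":0,"ax":0,"ay":0,"az":0},{"jaw":0.42,"x":-7.5,"y":0,"z":0,"ax":0,"ay":0,"az":0}]'
python3 - <<'E'
from h import *
im=ctrl.camera("scene"); cv2.imwrite("pics/scene4.png",im[:,:,::-1]); c=cv2.imread("pics/scene4.png")[130:310,170:400]
cv2.imwrite("pics/c4.png",cv2.resize(c,None,fx=3,fy=3,interpolation=cv2.INTER_CUBIC))
E
python3 d.py .573 .068 .0106 164.4
```

```text
clock: 7.1
tcp_pos: [0.5413, -0.0467, 0.0104]
orientation: [0.0, -0.605, 0.796, -0.0]
force: [0.4, -0.4, 0.3]
gripper_width: 0.0251
gripper_force: 0.2
t 7.15 tcp [ 0.5415 -0.0464  0.0104] yawy 164.5 F [ 0.22  1.01 -0.68] w 0.025
row xyz [-11.87   0.03  -0.02] a [-0.   0.   0.1]
```

View pics/c4.png

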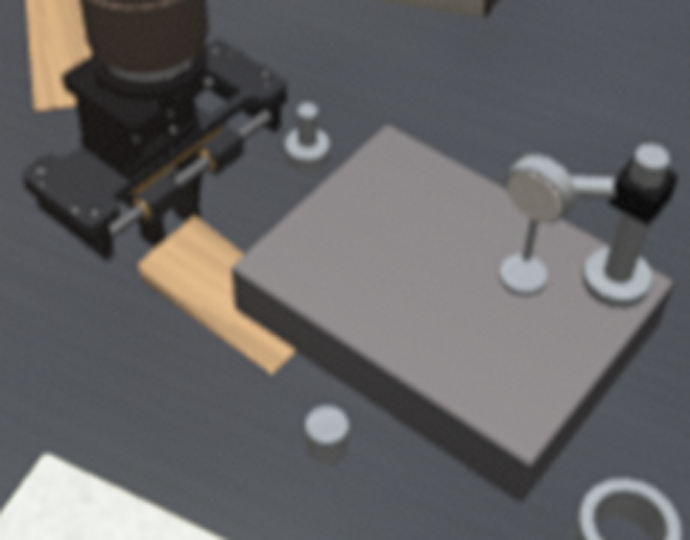

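The wedge's thin end is under the slab edge, with its outer thin corner at crop (275,373) and thick corners at (138,268) and (195,217). It sticks out on the +x side, so I'll measure its lateral offset.

```bash
python3 - <<'E'
from h import *
f=lambda x,y:(170+x/3,130+y/3)
A=ray("scene",f(275,373),.001)[0,:2]; Ab=ray("scene",f(138,268),.02)[0,:2]; B=ray("scene",f(195,217),.02)[0,:2]
c=[ray("scene",f(*p),.072)[0,:2] for p in((235,268),(388,126),(672,285),(528,464))]
c=np.array(c); print("slab",c.round(4).tolist()); ctr=c.mean(0)
x=((c[0]-c[1])+(c[3]-c[2])); x/=np.linalg.norm(x); y=np.array([-x[1],x[0]]); L2=ctr+.065*x-.095*y
print("centre",ctr,"yaw",np.degrees(np.arctan2(x[1],x[0])),"L",L2)
d=(A-Ab)/np.linalg.norm(A-Ab); print("thin+",A,"thick+",Ab,"thick-",B,"len",np.linalg.norm(A-Ab),"bear",np.degrees(np.arctan2(d[1],d[0])))
n=np.array([-d[1],d[0]])
for L in(L2,np.array([.573,.068])): print("foot lateral in wedge y",(L-A)@n-.030,"d behind thin",(A-L)@d)
E
```

```text
slab [[0.5948, 0.0434], [0.4229, 0.0797], [0.4754, 0.3092], [0.6458, 0.2701]]
centre [0.53473741 0.17557522] yaw -12.418365262084025 L [0.57778704 0.06881975]
thin+ [0.61563275 0.08371787] thick+ [ 0.5915433  -0.04221082] thick- [ 0.52954861 -0.02996175] len 0.12821207877168447 bear 79.17047464112198
foot lateral in wedge y 0.004372525898273021 d behind thin 0.021743527262613152
foot lateral in wedge y 0.00892029030384036 d behind thin 0.023448104567389945
```

Lateral offset is fine at +4 to +9 mm, and the foot is about 22 mm behind the thin end. Now I push gently until it is snug.

```bash
python3 -m creep '[{"jaw":0.42,"x":-0.4,"y":0,"z":0,"ax":0,"ay":0,"az":0},{"jaw":0.42,"x":-0.8,"y":0,"z":0,"ax":0,"ay":0,"az":0},{"jaw":0.42,"x":-1.2,"y":0,"z":0,"ax":0,"ay":0,"az":0},{"jaw":0.42,"x":-1.2,"y":0,"z":0,"ax":0,"ay":0,"az":0}]'
python3 -m creep '[{"jaw":0.42,"x":-0.2,"y":0,"z":0,"ax":0,"ay":0,"az":0},{"jaw":0.42,"x":-0.4,"y":0,"z":0,"ax":0,"ay":0,"az":0},{"jaw":0.42,"x":-0.4,"y":0,"z":0,"ax":0,"ay":0,"az":0}]'
python3 -m creep '[{"jaw":0.42,"x":-0.2,"y":0,"z":0,"ax":0,"ay":0,"az":0},{"jaw":0.42,"x":-0.4,"y":0,"z":0,"ax":0,"ay":0,"az":0},{"jaw":0.42,"x":-0.4,"y":0,"z":0,"ax":0,"ay":0,"az":0}]'
```

```text
clock: 7.55
tcp_pos: [0.5444, -0.0359, 0.0104]
orientation: [0.0, -0.605, 0.796, -0.0]
force: [0.4, -0.1, -0.4]
gripper_width: 0.0256
gripper_force: 0.0
clock: 7.85
tcp_pos: [0.5453, -0.0322, 0.0104]
orientation: [0.0, -0.605, 0.796, -0.0]
force: [-0.3, 0.0, -0.4]
gripper_width: 0.0249
gripper_force: 0.0
clock: 8.15
tcp_pos: [0.5464, -0.0282, 0.0104]
orientation: [0.0, -0.605, 0.796, -0.0]
force: [-0.2, 0.1, -0.4]
gripper_width: 0.0249
gripper_force: 0.0
```

```bash
for i in 1; do python3 -m creep '[{"jaw":0.42,"x":-0.2,"y":0,"z":0,"ax":0,"ay":0,"az":0},{"jaw":0.42,"x":-0.3,"y":0,"z":0,"ax":0,"ay":0,"az":0}]'
python3 -m creep '[{"jaw":0.42,"x":-0.2,"y":0,"z":0,"ax":0,"ay":0,"az":0},{"jaw":0.42,"x":-0.3,"y":0,"z":0,"ax":0,"ay":0,"az":0}]'; done | grep -E "tcp|^force"
```

```text
tcp_pos: [0.5471, -0.0255, 0.0104]
force: [-1.0, -1.3, 0.7]
tcp_pos: [0.5476, -0.023, 0.0104]
force: [-1.1, -3.7, 1.1]
```

```bash
(python3 -m creep '[{"jaw":0.42,"x":0,"y":0,"z":0,"ax":0,"ay":0,"az":0},{"jaw":0.42,"x":0,"y":0,"z":0,"ax":0,"ay":0,"az":0}]'
python3 -m creep '[{"jaw":0.42,"x":-0.1,"y":0,"z":0,"ax":0,"ay":0,"az":0},{"jaw":0.42,"x":-0.1,"y":0,"z":0,"ax":0,"ay":0,"az":0}]') | grep -E "tcp|^force"
```

```text
tcp_pos: [0.5476, -0.0229, 0.0104]
force: [-0.5, -2.3, 1.8]
tcp_pos: [0.5478, -0.0221, 0.0104]
force: [-1.5, -4.3, 2.2]
```

Resistance has risen to about 4.5 N, so the wedge is snug. I'll back off, rise, and move over the corner.

```bash
python3 -m creep '[{"jaw":0.42,"x":1,"y":0,"z":0,"ax":0,"ay":0,"az":0},{"jaw":0.42,"x":3,"y":0,"z":0,"ax":0,"ay":0,"az":0},{"jaw":0.42,"x":3,"y":0,"z":-4,"ax":0,"ay":0,"az":0},{"jaw":1,"x":3,"y":0,"z":-8,"ax":0,"ay":0,"az":0},{"jaw":1,"x":3,"y":0,"z":-11,"ax":0,"ay":0,"az":0},{"jaw":1,"x":3,"y":0,"z":-11,"ax":0,"ay":0,"az":0}]' | grep -E "tcp|^force"
python3 - <<'E'
from h import *
im=ctrl.camera("scene"); cv2.imwrite("pics/scene5.png",im[:,:,::-1]); c=cv2.imread("pics/scene5.png")[130:310,170:400]
cv2.imwrite("pics/c5.png",cv2.resize(c,None,fx=3,fy=3,interpolation=cv2.INTER_CUBIC))
E
python3 d.py .576 .068 .085 164.4
```

```text
tcp_pos: [0.5439, -0.0503, 0.1254]
force: [0.0, -0.0, 0.5]
t 9.6 tcp [ 0.542  -0.0503  0.1229] yawy 164.4 F [0.8  0.41 0.27] w 0.006
row xyz [-12.3   -0.08   3.83] a [-0.4  0.2  0. ]
```

View pics/c5.png

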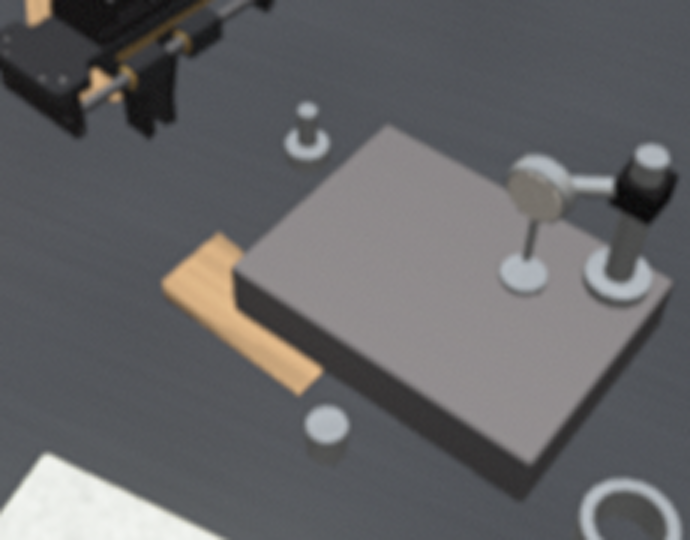

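The picture shows the stand level and unmoved, the wedge under the corner with its outer thin corner at crop (298,393), and the slug untouched. Now I press.

```bash
python3 -m creep '[{"jaw":1,"x":-5,"y":0,"z":0,"ax":0,"ay":0,"az":0},{"jaw":1,"x":-10,"y":0,"z":0,"ax":0,"ay":0,"az":0},{"jaw":1,"x":-12.3,"y":0,"z":2,"ax":0,"ay":0,"az":0},{"jaw":1,"x":-12.3,"y":0,"z":3.8,"ax":0,"ay":0,"az":0},{"jaw":1,"x":-12.3,"y":0,"z":4.6,"ax":0,"ay":0,"az":0},{"jaw":1,"x":-12.3,"y":0,"z":4.9,"ax":0,"ay":0,"az":0},{"jaw":1,"x":-12.3,"y":0,"z":5,"ax":0,"ay":0,"az":0},{"jaw":1,"x":-12.3,"y":0,"z":5.1,"ax":0,"ay":0,"az":0}]' | grep -E "tcp|^force"
python3 -m creep '[{"jaw":1,"x":0,"y":0,"z":0,"ax":0,"ay":0,"az":0},{"jaw":1,"x":0,"y":0,"z":0.1,"ax":0,"ay":0,"az":0},{"jaw":1,"x":0,"y":0,"z":0.1,"ax":0,"ay":0,"az":0}]' | grep -E "tcp|^force"
```

```text
tcp_pos: [0.572, 0.0678, 0.0708]
force: [-7.8, 4.2, 14.7]
tcp_pos: [0.572, 0.0678, 0.0708]
force: [-9.1, 5.2, 15.5]
```

```bash
python3 -m creep '[{"jaw":1,"x":0,"y":0.1,"z":0,"ax":0,"ay":0,"az":0},{"jaw":1,"x":0,"y":0.2,"z":0,"ax":0,"ay":0,"az":0},{"jaw":1,"x":0,"y":0.2,"z":0,"ax":0,"ay":0,"az":0},{"jaw":1,"x":0,"y":0.2,"z":0,"ax":0,"ay":0,"az":0},{"jaw":1,"x":0,"y":0.2,"z":0,"ax":0,"ay":0,"az":0}]' | grep -E "tcp|^force"
python3 - <<'E'
from h import *
im=ctrl.camera("scene"); cv2.imwrite("pics/scene6.png",im[:,:,::-1])
a=[cv2.cvtColor(cv2.imread(f"pics/scene{i}.png"),6).astype(np.float32) for i in(0,1,5,6)]
w=cv2.createHanningWindow((100,60),5)
for n,(x,y) in dict(near=(300,230),col=(325,170)).items():
    r=a[0][y:y+60,x:x+100]
    for i,b in zip((1,5,6),a[1:]): print(n,i,np.round(cv2.phaseCorrelate(r,b[y:y+60,x:x+100],w),2))
c=[cv2.imread(f"pics/scene{i}.png")[150:310,220:420] for i in (5,6)]
cv2.imwrite("pics/c6.png",cv2.resize(np.hstack(c),(800,320),interpolation=cv2.INTER_CUBIC))
print("mean slab brightness",[b[215:240,300:330].mean().round(1) for b in a])
E
```

```text
tcp_pos: [0.5719, 0.0679, 0.0709]
force: [-4.7, 0.6, 12.9]Traceback (most recent call last):
  File "<stdin>", line 7, in <module>
    return _wrapfunc(a, 'round', decimals=decimals, out=out)
    return _wrapit(obj, method, *args, **kwds)
    conv = _array_converter(obj)
ValueError: setting an array element with a sequence. The requested array has an inhomogeneous shape after 1 dimensions. The detected shape was (2,) + inhomogeneous part.
```

```bash
python3 - <<'E'
from h import *
a=[cv2.cvtColor(cv2.imread(f"pics/scene{i}.png"),6).astype(np.float32) for i in(0,1,5,6)]
w=cv2.createHanningWindow((100,60),5)
for n,(x,y) in dict(near=(300,230),col=(325,170)).items():
    r=a[0][y:y+60,x:x+100]
    for i,b in zip((1,5,6),a[1:]): print(n,i,np.round(cv2.phaseCorrelate(r,b[y:y+60,x:x+100],w)[0],2))
c=[cv2.imread(f"pics/scene{i}.png")[150:310,220:420] for i in (5,6)]
cv2.imwrite("pics/c6.png",cv2.resize(np.hstack(c),(800,320),interpolation=cv2.INTER_CUBIC))
print("slab brightness",[b[225:245,300:330].mean().round(1) for b in a])
E
```

```text
near 1 [-2.19  0.38]
near 5 [-0.33  0.65]
near 6 [-9.15 10.67]
col 1 [-6.37 -0.79]
col 5 [-0.05 -0.11]
col 6 [-0.09 -0.23]
slab brightness [np.float32(30.9), np.float32(47.1), np.float32(45.4), np.float32(45.5)]
```

View pics/c6.png

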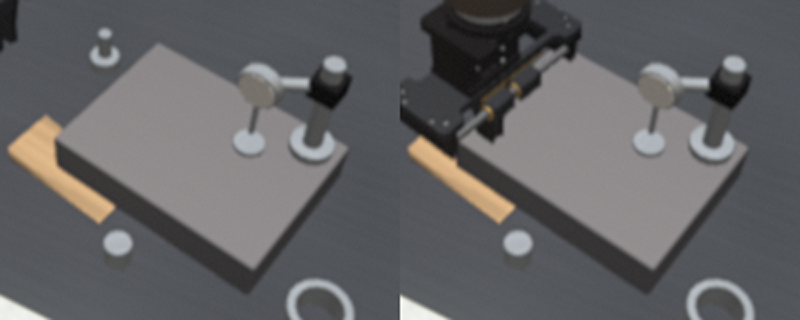

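Under the press the column shifts by only about 0.1 px, against 6.4 px when the stand was tipped, so it is level and snug. The wedge hasn't moved and the fingers press with about 13 N. Handing in.

```bash
python3 -c "
from cell import ctrl
s=ctrl.read_state();print(s['clock'],s['force'],s['tcp_pos']);print(ctrl.hand_in())"
```

```text
11.25 [-4.53492226  0.60978231 12.87319293] [0.57189368 0.06790586 0.07090498]
the job is handed in; nothing more can be done
None
```

I rocked the stand, let it settle, slid the wedge in snug under the loose foot, and handed in at 11.25 s with the fingertips pressing about 13 N on the corner and the stand level; no verdict was returned.

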